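# Dispense one tin from the sprung-slide dispenser in the treatment room

### The arm

A 6-joint arm with a two-finger parallel gripper is mounted at the origin on the work surface. World frame = base frame: x ahead of the robot, y to its left, z up, the work surface at z = 0. Lengths are in m, angles in degrees, forces in N, time in s.
With the tool pointing down it reaches from about 0.375 to 0.75 m from the base axis. Payload 9 kg.
Tool frame: the origin (TCP) lies where the fingers leave the gripper's body, on its centre line; the fingertips stand 73 mm ahead of it and the grasp point (between the pads) lies 54 mm ahead of it (robot.tip_reach is the distance from the TCP to the fingertips, in m); z points along the fingers, y is the line along which they close (so a half turn about z gives the same grasp; the last joint's range is limited). The gripper opens to 85 mm and grips with 20 to 120 N. Pads are 22 mm wide; open, the fingers measure 114 mm over their backs; the gripper's body (76 mm by 85 mm) begins 54 mm behind the grasp point. The pads swing forward as they close: fully open they stand 13 mm farther back than shut.
Start: joints at [54.047, 5.964, 5.575, 89.605, 0, 77.527], TCP at [0.239, 0.55, 0.304] pointing down, gripper open.
Joint ranges: [-171.21, 171.21], [-48.23, 106.86], [-62.78, 66.21], [-105.2, 120.99], [-86.42, 89.51], [-180, 180]. Speed limits (degrees/s): [127.2, 127.2, 147.25, 180, 180, 180].

### API

Orientations are given as [roll, pitch, yaw] about the fixed x, y, z axes, in that order (R = Rz(yaw) Ry(pitch) Rx(roll)).
In Python, from plant import robot gives the robot as it stands. Calls block until the motion is done:
- robot.move_pose(position, orientation): joint-space move of the TCP to a pose.
- robot.line_to(position, vel=0.15, rotation=None, guard=None): straight line of the TCP; rotation=None keeps the orientation; vel is the mean speed in m/s. With guard (N) it stops when the force on the tool has changed by that much, and returns True; else False.
- robot.goto_joints(angles): joint-space move.
- robot.set_gripper(opening): finger opening in m; the grip force is fixed at half the most; returns when the fingers have stopped.
- robot.pause(seconds).
- robot.ik(position, orientation): joint angles nearest the present ones, or None.
- robot.observe(): the state.
- robot.grab_frame(name): name is "scene" or "top" or "wrist"; returns the picture (420x560x3 uint8, blue, green, red); there is no depth.
- robot.get_calibration(name): a dict with "vertical_fov" (degrees; the focal length in pixels is half the picture's height over the tangent of half this angle, whatever the lens; pixels are square), "cx", "cy" (the principal point, pixels), "rvec" (rotation vector, rad) and "tvec" (3), from world to camera coordinates, as OpenCV has them. Camera axes: x right, y down, z forward; pixel columns grow to the right and rows downward; lengths in m; the calibration is good to about 2 mm. A picture is of the moment at which its call begins: read the wrist's pose just before it. get_calibration takes no time and is no camera call; for the wrist camera it gives the pose at the moment of the call.
A pose or a line that the arm cannot do raises robot.IKError and nothing moves.
- robot.job_done(): hands the job in; it is judged then, once.
The state is a dict: "time": time; "q": joint angles; "qvel": joint speeds; "joint_torque": joint torques, N m; "tool_pos": TCP position; "tcp_rot": TCP orientation; "ft_force": force on the tool from outside, world axes, zero at the start; "torque": the same for the moment, N m; "gripper_width": finger opening in m; "gripper_force": force on a finger pad.
Only numpy, scipy, OpenCV 4.12 (cv2) and the standard library are available. Lean on these libraries where they do the work, as an engineer would, in place of code of your own. Each camera call takes 0.05 s, during which the arm holds its last target. There are 200 camera calls.

### The job

Move the steel tray so that it stands under the dispenser's outlet and leave it there. Then pull the dispenser's sprung slide all the way out to its stop, so that one tin drops into the tray, and ease the slide gently back until it is fully home, without letting it snap shut. Dispense just the one tin, and leave the bottle, the cup and the otoscope where they are.

Things in the scene. Friction and masses are not known exactly. Their poses are not given: they have to be found in the camera images.
- dispenser: Tin dispenser fixed to the worktop. Origin on the worktop below the magazine axis; front is -x, z up. Head (two grey rails): x -85 to 90, y -37 to 37, z 69 to 92 mm. Clear magazine on it, 47 x 47 mm, centred on the origin, up to z 140. Column and foot only behind x = +30 mm (foot to x 120, y -42 to 42): further forward the worktop under the head is free up to z 69 mm.
- outlet (a point): The outlet: the point 53 mm in front of the magazine's axis, at z 75 mm, between the two rails, from which the tin drops straight down when the slide is at its stop. Axes as the dispenser's.
- magazine (a point): Axis of the magazine at the level of the dispenser's floor (z 75 mm), where the bottom tin lies at the start.
- slide (a joint): Travel of the steel slide in m: 0 home (start), 0.055 at its stop; it comes out along the dispenser's -x. A spring draws it home, 5 N at home to 8 N at the stop, drag 15 N per m/s; let go when out, it snaps shut. Its pocket carries the bottom tin out; the tin falls near the end of the travel. Once home, the next tin drops into the pocket.
- pull_tab (a point): Middle of the top edge of the slide's black upright tab: 8 mm thick along the dispenser's x, 44 mm wide along its y, standing 36 mm above the slide's flat top (z 86.5 mm; tab top z 122.5). At home it is 95 mm in front of the magazine axis, with 67 mm free between its rear face and the magazine. It moves with the slide.
- tray: Open steel tray 100 (x) x 150 (y) x 25 mm high, walls 3 mm, 0.3 kg, loose on the worktop. Origin at the centre of its underside. It starts to the left or the right of the dispenser, its long y axis roughly along the dispenser's y, 14 to 18 cm to the side of the outlet.
- tin_bottom: The lowest tin of three in the magazine, the one to be dispensed: flat round aluminium, diameter 36 mm, 12 mm high, about 30 g. Origin at the centre of its underside.
- tin_middle: The next tin, the same size, resting on the bottom one. Must stay in the dispenser.
- tin_top: The topmost tin, the same size. Must stay in the dispenser.
- bottle: Bystander: amber glass bottle, diameter 48, height 100 mm, on the other side of the dispenser from the tray. Origin at the centre of its underside.
- cup: Bystander: steel cup, diameter 68, height 75 mm. Origin at the centre of its underside.
- otoscope: Bystander: black and steel otoscope lying along its x axis, 160 mm long, 26 mm thick. Origin on the worktop near its middle.
Not all that is in view belongs to the job. What is shaped like the tin_top but yellow is not meant. There is more than one size of the tray; the job needs the smaller.

How it is judged (in metres and radians):
On the way, in this order (a step that is already met when the one before it is completed fails the run):
1. the tray stands on the worktop under the outlet, the slide still home (x of outlet in the frame of tray between -0.03 and 0.03 m and y of outlet in the frame of tray between -0.055 and 0.055 m and value of joint slide below 0.01 m), for 0.2 s.
2. the slide is pulled out to its stop (value of joint slide above 0.0525 m), for 0.2 s.
At the end, for the whole second after the job is handed in: The bottom tin lies at rest in the tray; the tray stands flat under the outlet (outlet within 30 mm of the tray's centre across it and 55 mm along it); the slide is home within 3 mm; the other two tins are still in the dispenser, within 12 mm of the magazine's axis (x of outlet in the frame of tray between -0.03 and 0.03 m and y of outlet in the frame of tray between -0.055 and 0.055 m and angle between tray's own z axis and vertical below 0.1 rad and linear speed of each of tray, tin_bottom below 0.02 m/s and x of tin_bottom in the frame of tray between -0.034 and 0.034 m and y of tin_bottom in the frame of tray between -0.059 and 0.059 m and z of tin_bottom in the frame of tray below 0.015 m and value of joint slide below 0.003 m and horizontal distance between each of tin_middle, tin_top and outlet above 0.04 m and horizontal distance between each of tin_middle, tin_top and magazine below 0.012 m and height (world z) of each of tin_middle, tin_top above 0.07 m); the robot touches nothing.
It fails at once if the slide snaps back (faster than 0.3 m/s) (velocity of joint slide below -0.3 m/s).
It fails at once if the bottle, cup or otoscope is moved by more than 25 mm (distance of any of bottle, cup, otoscope from where it was at the start of the episode above 0.025 m).
It fails at once if the bottle or the cup is tipped over (angle between any of bottle, cup's own z axis and vertical above 0.5 rad).
It also fails if it takes over 64 s, if anything falls off the work surface, if the arm or the gripper's body presses on something with over 40 N, if the wrist force passes 120 N, or if a joint passes its speed limit or range.

## Working session

There is one attempt and no reset: what is moved stays moved. The work goes in short steps, each a Python script; the robot and the scene stay as the last script left them, time stands still between calls to the robot, and variables do not carry over. Pictures are saved under pics/ and viewed, at most 10 in all, crops included, and the job is handed in when it is done.

```bash
mkdir -p pics; ls
python3 - <<'E'
from plant import robot
import cv2
for n in("scene","top"):
    cv2.imwrite(f"pics/{n}0.png",robot.grab_frame(n)); c=robot.get_calibration(n); print(n,c)
E
```

```text
pics
scene {'vertical_fov': 52.52081982522331, 'cx': 278.3543833648334, 'cy': 214.60785817422186, 'rvec': array([ 2.00605056,  1.23808214, -0.56167766]), 'tvec': array([-0.3404839 , -0.21824295,  1.40910857])}
top {'vertical_fov': 55.30396753229612, 'cx': 285.3677865736352, 'cy': 208.28813600358896, 'rvec': array([ 2.17979541, -2.1798221 ,  0.09189875]), 'tvec': array([0.08882061, 0.56757474, 0.88363167])}
```

View pics/top0.png

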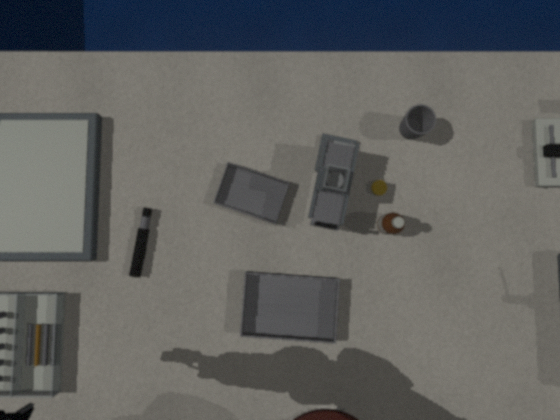

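View pics/scene0.png

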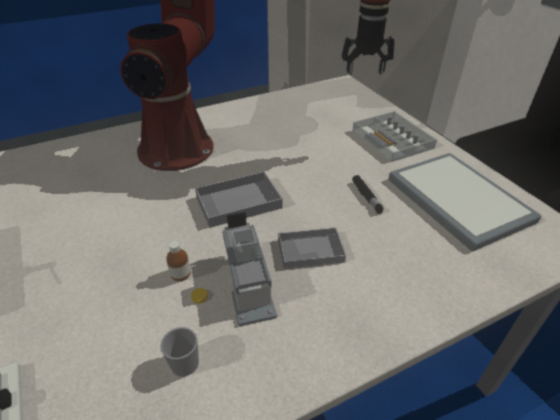

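The top view (robot at the bottom, x up, y left) shows the small tray at about (256,193), the dispenser from (340,137) to (324,226), and the bottle at (393,223). The large tray is at (292,306) in front of the dispenser. Next I get rough positions, then a closer wrist view.

```bash
cat > h.py <<'E'
import numpy as np, cv2
from plant import robot
def cal(n):
    c=robot.get_calibration(n); f=210/np.tan(np.radians(c["vertical_fov"]/2))
    K=np.array([[f,0,c["cx"]],[0,f,c["cy"]],[0,0,1]]); R=cv2.Rodrigues(c["rvec"])[0]
    return K,R,np.array(c["tvec"]).ravel()
def ray(C,uv,z):
    K,R,t=C; o=-R.T@t
    d=R.T@np.linalg.solve(K,[uv[0],uv[1],1]); return o+d*(z-o[2])/d[2]
def proj(C,p):
    K,R,t=C; x=K@(R@np.array(p,float)+t); return x[:2]/x[2]
E
python3 - <<'E'
from h import *
C=cal("top"); np.set_printoptions(precision=3,suppress=True)
print(-C[1].T@C[2])
for n,uv,z in [("tray corners",(229,163),.025),("",(298,182),.025),("",(280,223),.025),("",(215,201),.025),
 ("headback L",(321,135),.092),("headback R",(359,141),.092),("front L",(311,222),.092),("front R",(340,228),.092),("mag",(337,178),.14),("bottle",(393,223),.1),("bigtray",(292,306),0),("",(292,272),.025)]:
    print(n,ray(C,uv,z))
robot_q=robot.observe()
im=cv2.imread("pics/top0.png")[110:260,200:420]
cv2.imwrite("pics/topc.png",cv2.resize(im,None,fx=3.6,fy=3.6,interpolation=cv2.INTER_CUBIC))
E
```

```text
[0.493 0.09  0.927]
tray corners [0.671 0.217 0.025]
 [0.627 0.06  0.025]
 [0.534 0.101 0.025]
 [0.584 0.248 0.025]
headback L [0.718 0.013 0.092]
headback R [ 0.705 -0.067  0.092]
front L [0.533 0.035 0.092]
front R [ 0.521 -0.025  0.092]
mag [ 0.618 -0.013  0.14 ]
bottle [ 0.531 -0.133  0.1  ]
bigtray [0.346 0.074 0.   ]
 [0.425 0.074 0.025]
```

View pics/topc.png

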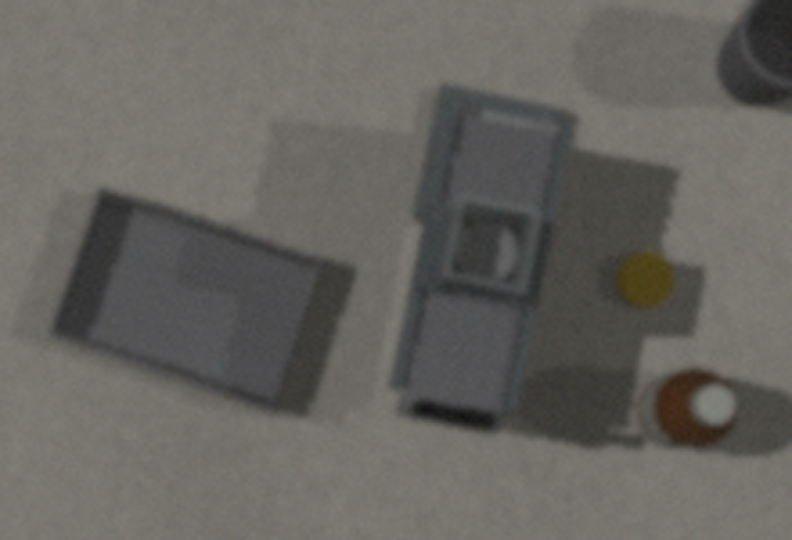

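The crop shows the tray corners at (103,190), (355,265), (305,413) and (55,332), the magazine top at (492,248) and the tab top at (452,413). That is precise enough to plan the tray grasp on its outer short wall.

```bash
cat >> h.py <<'E'
def geom():
    C=cal("top"); c=lambda u,v,z: ray(C,(200+u/3.6,110+v/3.6),z)[:2]
    k=[c(u,v,.025) for u,v in [(103,190),(355,265),(305,413),(55,332)]]
    tc=np.mean(k,0); d=(k[0]-k[1])+(k[3]-k[2]); ty=np.degrees(np.arctan2(-d[0],d[1]))
    mag=c(492,248,.14); tab=c(452,413,.1225)
    d=mag-tab; dy=np.degrees(np.arctan2(d[1],d[0]))
    return k,tc,ty,mag,tab,dy
def rot(a): a=np.radians(a); return np.array([[np.cos(a),-np.sin(a)],[np.sin(a),np.cos(a)]])
E
python3 - <<'E'
from h import *
np.set_printoptions(precision=3,suppress=True)
k,tc,ty,mag,tab,dy=geom(); print(k,"\n",tc,ty,mag,tab,dy,np.linalg.norm(mag-tab))
g=tc+rot(ty)@[0,.0735]
print("g",g,robot.observe()["tcp_rot"],robot.ik([*g,.2],[180,0,ty]),robot.ik([*g,.078],[180,0,ty]),robot.ik([*g,.078],[180,0,ty+180]))
robot.move_pose([*g,.22],[180,0,ty])
C=cal("wrist"); im=robot.grab_frame("wrist"); cv2.imwrite("pics/w1.png",im)
print(proj(C,[*g,.025]),[proj(C,[*p,.025]) for p in k],proj(C,[*mag,.14]),proj(C,[*tab,.1225]),robot.observe()["time"])
E
```

```text
[array([0.672, 0.218]), array([0.624, 0.059]), array([0.53, 0.09]), array([0.581, 0.247])] 
 [0.602 0.154] -17.330757500025875 [ 0.616 -0.013] [0.526 0.008] -13.122091685674365 0.0926124072034212
g [0.624 0.224] [-179.932   -0.015  156.517] [   8.462   17.176    7.365   80.189    0.    -154.207] [   8.462   21.224   -0.679   68.097    0.    -154.207] [ 8.462 21.224 -0.679 68.097  0.    25.793]
[285.388 204.353] [array([273.215, 141.269]), array([501.974, 138.799]), array([479.158, 264.045]), array([272.984, 261.891])] [849.051 122.177] [736.536 303.827] 3.5167
```

View pics/w1.png

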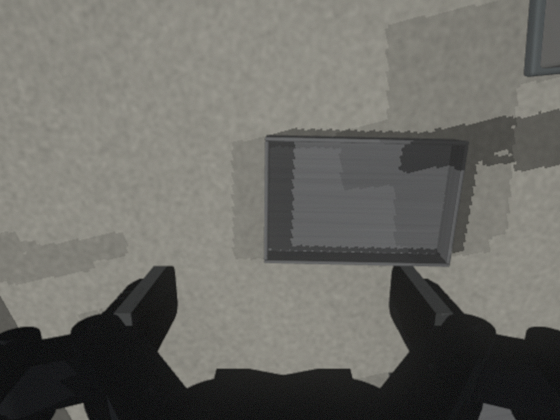

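The wrist view shows the tray rim corners at (267,137), (467,141), (449,264) and (265,262), slightly off the first estimate. I recompute from these and grasp.

Run:
```python
from h import *
np.set_printoptions(precision=3,suppress=True)
C=cal("wrist")
k=[ray(C,p,.025)[:2] for p in [(267,137),(467,141),(449,264),(265,262)]]
tc=np.mean(k,0); d=(k[0]-k[1])+(k[3]-k[2]); ty=np.degrees(np.arctan2(-d[0],d[1]))
print(k,tc,ty,[np.linalg.norm(k[i]-k[i-1]) for i in range(4)])
g=(k[0]+k[3])/2-rot(ty)@[0,.0015]
robot.set_gripper(.045)
robot.move_pose([*g,.13],[180,0,ty])
print(robot.line_to([*g,.078],vel=.06,guard=12),robot.observe()["tool_pos"])
cv2.imwrite("pics/w2.png",robot.grab_frame("scene"))
robot.set_gripper(0.0)
o=robot.observe(); print(g,o["gripper_width"],o["gripper_force"],o["ft_force"],o["time"])
np.save("t.npy",[*g,*tc,ty])
```

```text
[array([0.676, 0.222]), array([0.63 , 0.083]), array([0.538, 0.113]), array([0.583, 0.253])] [0.607 0.168] -18.208636175374913 [np.float64(0.09812202390800806), np.float64(0.14581273988529136), np.float64(0.09691859671868583), np.float64(0.14733293250450052)]
False [0.629 0.236 0.079]
[0.629 0.236] 0.0015485394615075408 59.64539051055908 [ 0.063 -0.538  3.776] 5.975
```

Run:
```python
from h import *
np.set_printoptions(precision=3,suppress=True)
*g,tx,ty_,ty=np.load("t.npy"); g=np.array(g)
z=robot.observe()["tool_pos"][2]
_,_,_,mag,tab,dy=geom(); dy=-12.
out=mag+rot(dy)@[-.053,0]; end=out+rot(dy)@[0,.025+.0735]
mid=g+.35*(end-g)
print(out,end,robot.line_to([*mid,z],vel=.06,guard=15),robot.observe()["ft_force"])
cv2.imwrite("pics/w3.png",cv2.resize(robot.grab_frame("wrist"),None,fx=.7,fy=.7))
```

```text
[ 0.565 -0.002] [0.585 0.095] False [-1.543 -4.085  3.82 ]
```

View pics/w3.png

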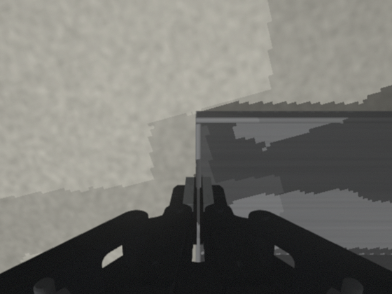

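The wall at (200,180) is held between the pads and the tray is following. I carry on to the outlet.

Run:
```python
from h import *
np.set_printoptions(precision=3,suppress=True)
dy=-12.; mag=geom()[3]
out=mag+rot(dy)@[-.053,0]; end=out+rot(dy)@[0,.025+.0735]
z=robot.observe()["tool_pos"][2]
print(robot.line_to([*end,z],vel=.06,rotation=[180,0,dy],guard=20),robot.observe()["tool_pos"],robot.observe()["ft_force"])
robot.set_gripper(.03)
p=robot.observe()["tool_pos"]
robot.line_to([p[0],p[1],.15],vel=.08)
robot.line_to([p[0],p[1]+.1,.30],vel=.2)
C=cal("wrist"); cv2.imwrite("pics/w4w.png",robot.grab_frame("wrist"))
im=robot.grab_frame("top")[130:250,250:400]
cv2.imwrite("pics/t4.png",cv2.resize(im,None,fx=5,fy=5,interpolation=cv2.INTER_CUBIC))
import pickle; pickle.dump(C,open("C4","wb")); print(robot.observe()["time"])
```

```text
False [0.585 0.096 0.078] [ 2.724 10.413  1.133]
11.3833
```

View pics/t4.png

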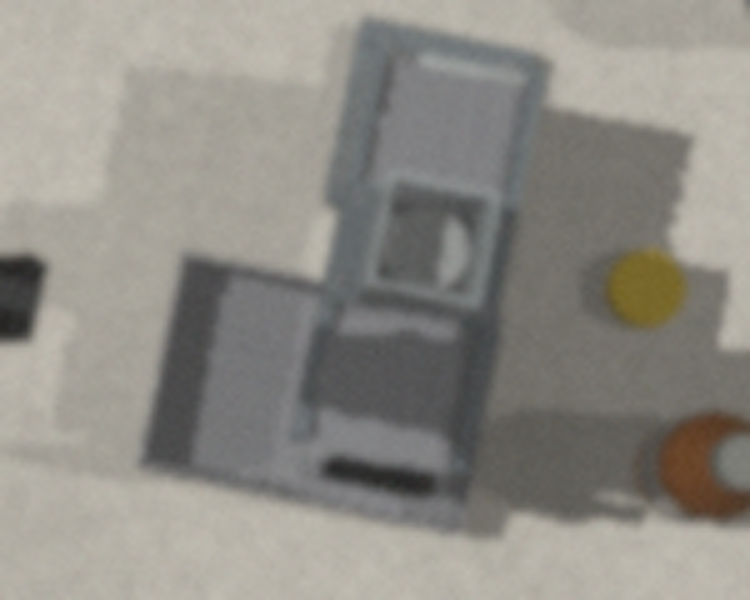

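View pics/w4w.png

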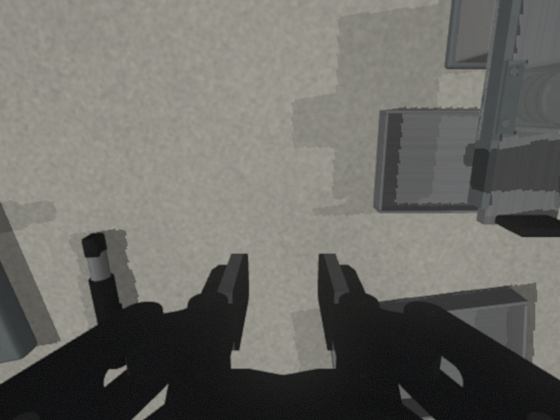

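The top crop shows the tray's left corners at (185,258) and (145,465) and its front right corner at (465,525). The tab top is at (378,476) and the magazine top at (434,243). Now I check the placing.

Run:
```python
from h import *
import pickle
np.set_printoptions(precision=4,suppress=True)
T=cal("top"); c=lambda u,v,z: ray(T,(250+u/5,130+v/5),z)[:2]
a,b,e=c(185,258,.025),c(145,465,.025),c(465,525,.025)
mag=c(434,243,.14); tab=c(378,476,.1225); d=mag-tab
d1,d2=c(325,465,.1225),c(435,488,.1225)
dy=np.degrees(np.arctan2(d[1],d[0])); out=mag+rot(dy)@[-.053,0]
v=b-e; ty=np.degrees(np.arctan2(-v[0],v[1])); tc=(a+e)/2
print("top: mag",mag,"tab",tab,dy,"tab edge yaw",np.degrees(np.arctan2(-(d1-d2)[0],(d1-d2)[1])),"tray",tc,ty,"outlet in tray",rot(-ty)@(out-tc))
C=pickle.load(open("C4","rb"))
a,b=ray(C,(380,110),.025)[:2],ray(C,(376,211),.025)[:2]
v=a-b; ty=np.degrees(np.arctan2(v[1],v[0])); tc=(a+b)/2+rot(ty)@[0,-.075]
print("wrist tray",tc,ty,np.linalg.norm(v),"outlet in tray",rot(-ty)@(out-tc))
for s in (90,-90): print(robot.ik([*tab,.165],[180,0,dy+s]))
```

```text
top: mag [ 0.617  -0.0131] tab [0.5253 0.0082] -13.021875605056824 tab edge yaw -11.82828379008169 tray [0.5678 0.0222] -10.62181809747932 outlet in tray [ 0.002  -0.0234]
wrist tray [0.5742 0.0296] -10.232286997922081 0.0970174536366547 outlet in tray [-0.0033 -0.0318]
[-13.3923  -5.8957 -20.7576  75.1381   0.      89.6295]
[-13.3923  -5.8957 -20.7576  75.1381   0.     -90.3705]
```

The outlet is within about 30 mm along the tray and 3 mm across it, so the placing is good. For the slide I'll straddle the tab with a loose gap and pull with the rear finger. Then the spring keeps the tab on the finger all the way home and there is nothing to release.

Run:
```python
from h import *
np.set_printoptions(precision=3,suppress=True)
dy=-12.5; tab=np.array([.5248,.0078]); O=[180,0,dy-90]
robot.set_gripper(.045)
robot.move_pose([*tab,.25],O)
print("down",robot.line_to([*tab,.166],vel=.08,guard=8),robot.observe()["tool_pos"])
robot.set_gripper(.026)
f0=robot.observe()["ft_force"]; print("f",f0,robot.observe()["gripper_width"],robot.observe()["gripper_force"])
P=lambda s:[*(tab+rot(dy)@[-s,0]),.166]
for s in (.02,.045,.06,.072):
    g=robot.line_to(P(s),vel=.03,guard=18); o=robot.observe()
    print(s,g,rot(-dy)@(np.array(o["tool_pos"])[:2]-tab),o["ft_force"]-f0,o["time"])
    if g: break
robot.pause(.4); print(robot.observe()["ft_force"]-f0)
cv2.imwrite("pics/s5.png",robot.grab_frame("scene")[150:330,150:390])
```

```text
down False [0.525 0.008 0.167]
f [-0.299  0.734 -0.633] 0.026012043937142272 0.0
0.02 False [-0.02 -0.  ] [ 4.797 -3.716 -2.271] 15.1583
0.045 False [-0.044 -0.   ] [ 6.135 -3.986 -2.931] 16.1417
0.06 False [-0.059 -0.   ] [ 7.011 -4.953 -3.84 ] 16.7917
0.072 True [-0.061 -0.   ] [ 7.856 -1.707 -2.529] 17.0667
[ 8.725 -0.975 -2.085]
```

Run:
```python
from h import *
np.set_printoptions(precision=3,suppress=True)
dy=-12.5; tab=np.array([.5248,.0078])
P=lambda s:[*(tab+rot(dy)@[-s,0]),.166]
for s in (.063,.065,.067,.069):
    g=robot.line_to(P(s),vel=.01,guard=30); robot.pause(.1); o=robot.observe()
    print(s,g,rot(-dy)@(np.array(o["tool_pos"])[:2]-tab),o["ft_force"],o["time"])
    if o["ft_force"][0]>18: break
robot.pause(.3); print(robot.observe()["ft_force"])
im=robot.grab_frame("scene")[170:340,170:370]
cv2.imwrite("pics/s6.png",cv2.resize(im,None,fx=3.5,fy=3.5,interpolation=cv2.INTER_CUBIC))
```

```text
0.063 False [-0.062 -0.   ] [ 7.919 -2.584 -3.62 ] 17.8667
0.065 False [-0.062 -0.   ] [ 19.93   -4.848 -12.027] 18.3167
[ 19.689  -4.84  -11.601]
```

View pics/s6.png

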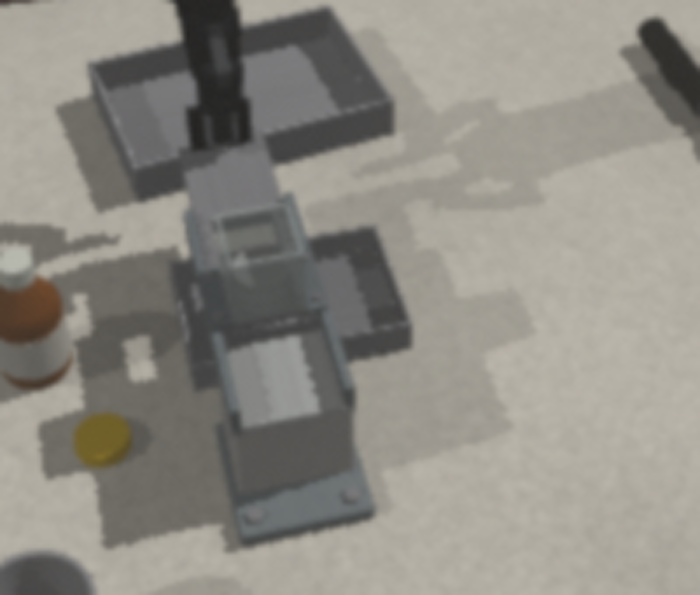

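The slide is at its stop: the force rises to 20 N with no further travel, and the picture shows it fully out at (235,180). I ease it home and retreat.

Run:
```python
from h import *
np.set_printoptions(precision=3,suppress=True)
dy=-12.5; tab=np.array([.5248,.0078])
P=lambda s:[*(tab+rot(dy)@[-s,0]),.166]
for s in (.055,.02,.008,.003,0):
    g=robot.line_to(P(s),vel=.03); o=robot.observe()
    print(s,g,o["ft_force"],o["time"])
robot.set_gripper(.045); p=robot.observe()["tool_pos"]
robot.line_to([p[0],p[1],.25],vel=.08)
robot.line_to([p[0]-.05,p[1]+.2,.35],vel=.2); robot.pause(.3)
im=robot.grab_frame("top")[130:250,250:400]
cv2.imwrite("pics/t7.png",cv2.resize(im,None,fx=5,fy=5,interpolation=cv2.INTER_CUBIC))
im=robot.grab_frame("scene")[170:340,170:370]
cv2.imwrite("pics/s7.png",cv2.resize(im,None,fx=3.5,fy=3.5,interpolation=cv2.INTER_CUBIC))
print(robot.observe()["time"])
```

```text
0.055 False [ 7.131 -0.521 -2.915] 19.15
0.02 False [5.974 0.01  0.187] 20.4667
0.008 False [ 5.443 -0.464  3.23 ] 21.0167
0.003 False [-0.081  0.348  1.445] 21.3333
0 False [-0.595  0.345  0.079] 21.5833
24.8
```

View pics/t7.png

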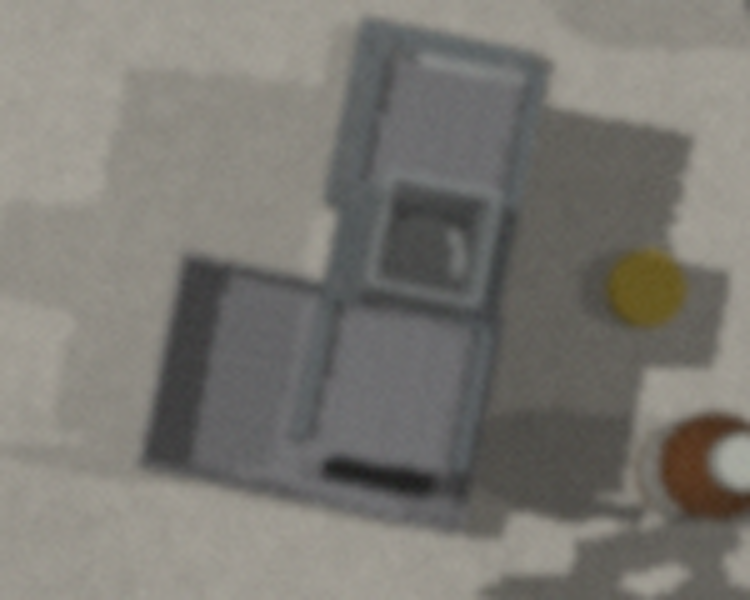

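View pics/s7.png

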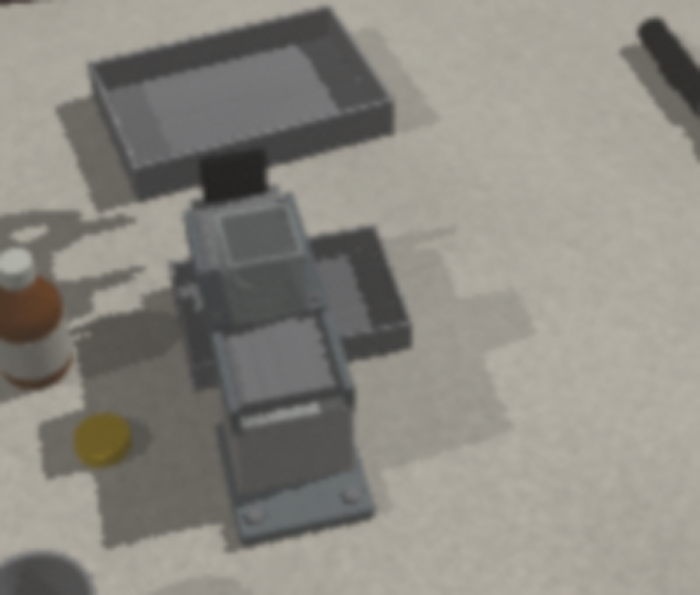

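The tab is back at its home pixel (378,476), the magazine stack is lower and the tray has not moved. I hand the job in.

```bash
python3 -c "
from plant import robot
print(robot.job_done())"
```

```text
the job is handed in; nothing more can be done
None
```

I handed the job in at about 25 s: the tray stands under the outlet, the slide went out to its stop and was eased back home, and the stack dropped in the magazine; the tin in the tray is hidden from the cameras, so I did not see it directly.

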